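Tighten the locking ring of the filter pot with the tommy bar

ROBOT

A 7-joint arm with a two-finger parallel gripper is mounted at the origin on the work surface. World frame = base frame: x ahead of the robot, y to its left, z up, the work surface at z = 0. Lengths are in m, angles in rad, forces in N, time in s.
With the tool pointing down it reaches from about 0.35 to 0.9 m from the base axis. Payload 7.2 kg.
Tool frame: the origin (TCP) lies at the very end of the fingers, on their centre line; the grasp point (between the pads) lies ctrl.grip_depth behind it (ctrl.grip_depth is the distance from the TCP to the grasp point, in m); z points along the fingers, y is the line along which they close (so a half turn about z gives the same grasp; the last joint's range is limited). The gripper opens to 85 mm and grips with 20 to 120 N. Pads are 22 mm wide; open, the fingers measure 114 mm over their backs; the gripper's body (76 mm by 85 mm) begins 54 mm behind the grasp point. The pads swing forward as they close: fully open they stand 13 mm farther back than shut.
Start: joints at [1.193, 0.411, -0.013, 1.596, 0.006, 1.134, -0.082], TCP at [0.191, -0.595, 0.231] pointing down, gripper open.
Joint ranges: [-2.95, 2.95], [-0.29, 1.99], [-1.47, 1.44], [0.14, 2.54], [-1.03, 4.17], [0.13, 1.85], [-2.86, 2.86]. Speed limits (rad/s): [2.39, 2.39, 3.01, 3.01, 3.14, 3.14, 3.14].

INTERFACE

Orientations are given as a rotation vector (axis times angle).
In Python, from workcell import ctrl gives the robot as it stands.
- The arm moves only by the shell command python3 -m handwheel 'ROWS' [OPENING]. ROWS is JSON, a list of rows, each a list of 2 entries, a list of its own where there are three numbers: the shift along the tool's x, y, z in m, then the turn, a rotation vector about the tool's x, y, z in degrees. A call has 1 to 8 rows; each row is the pose to reach, as a shift and turn from the pose commanded when the call began, along the tool's axes at that moment; what a row does not reach only later rows make up. A row lasts 1/8 s, in which the tool goes at most 62.5 mm and 10.7 degrees, less where a joint would pass 70% of its speed; a pose out of reach is approached as far as the arm can. A call with a gripper value outside its range is refused whole. OPENING is the opening, from 0 (shut) to 1 (fully open), set as the call begins (- or left out, the last holds). The fingers move at their own pace and stop on an object; the grip force is fixed at half the most. Time passes only in rows, so rows that repeat a pose let the fingers close. It gives the time, the measured TCP pose, the force, the opening and the grip force at its end, in the units of the state.
- ctrl.state(): the state, without advancing time (a new reading comes with each control period).
- ctrl.capture(name): name is "side" or "top" or "wrist"; returns the picture (480x640x3 uint8, red, green, blue); there is no depth.
- ctrl.calibration(name): a dict with "mtx" (3x3 intrinsics, pixels), "D" ([k1, k2, p1, p2, k3] as OpenCV has them; the pictures are not rectified), "R" (3x3) and "t" (3): a world point X has camera coordinates R X + t. Camera axes: x right, y down, z forward; pixel columns grow to the right and rows downward; lengths in m; the calibration is good to about 2 mm. A picture is of the moment at which its call begins: read the wrist's pose just before it. calibration takes no time and is no camera call; for the wrist camera it gives the pose at the moment of the call.
- ctrl.close_job(): hands the job in; it is judged then, once.
The state is a dict: "t": time; "joint_pos": joint angles; "qd": joint speeds; "tau": joint torques, N m; "eef_pos": TCP position; "eef_rot": TCP orientation; "contact_force": force on the tool from outside, world axes, zero at the start; "torque": the same for the moment, N m; "grip_width": finger opening in m; "grip_force": force on a finger pad.
Only numpy, scipy, OpenCV 4.12 (cv2) and the standard library are available. Lean on these libraries where they do the work, as an engineer would, in place of code of your own. Each camera call takes 0.05 s, during which the arm holds its last target. There are 200 camera calls.

TASK

Take the steel tommy bar from its rest and use it to turn the locking ring of the filter pot clockwise (seen from above), moving the bar to the next hole as each stroke runs out, until you feel the ring firmly squeeze its rubber gasket, but do not crush the gasket. Turn the ring with the bar only, never with the gripper itself. Then lay the bar back in its rest and leave everything else on the cabinet where it is.

Things in the scene. Friction and masses are not known exactly. Their poses are not given: they have to be found in the camera images.
- pot: Filter pot bolted down on a 200 x 180 mm plate: round grey pot 108 mm across, ring and low lid on top, 108 mm high. Origin on its axis at the table, z up; front is its -x. Two riser pipes (28 mm across, 103 mm high) stand 80 mm from the axis, 1.08 rad either side of its -x. They stop the bar: at the front it can swing only 0.85 rad either side of the pot's -x, so one stroke is not enough.
- ring: Steel locking ring on the pot, 115 mm across, 24 mm high. Origin on the pot's axis at mid-height of its holes, 75 mm above the table (stays so as it turns). Clockwise seen from above tightens. Turning it takes a steady 0.65 N m up to the gasket. Self-locking: it stays where it is left. It starts 1.4 to 2.8 rad short of the gasket.
- ring_hole (a point): Mouth of the ring's first hole, at the rim, on the ring's +x (56.5 mm from the axis). Six such radial square holes, 13 x 13 mm, lie at every 60 degrees; each is 34 mm deep (its bottom is 22 mm from the axis), so a stroke has about 0.1 rad of play.
- gasket: Black rubber gasket, a thin black line between pot and ring. Origin on the pot's axis at the table. Where the ring meets it varies, can only be felt: from there the torque about the axis (hand force x its lever arm, plus the wrist's twist, often against it) rises from 0.65 by 3 N m per radian. Tight: 1 to 1.3 N m while turning (standing still reads 0.1 to 0.3 less). At 1.5 N m it is crushed.
- bar: Steel tommy bar, about 0.18 kg, 165 mm long. Origin mid-grip on its axis; +x to the tip. Square grip 60 mm long, 16 x 16 mm; from it a round rod, 10 mm across, runs to the tip 110 mm from the origin, and a stub 10 mm across, 25 mm long, runs back. Fully in a hole its origin is 132 mm from the ring's axis. Starts level in the rest, grip sides upright.
- bar_tip (a point): Working tip of the bar, on its axis; the rod's last 6 mm taper to 4 mm across.
- rest: Low dark steel rest for the bar, fixed: a 140 x 50 mm foot and two posts 10 mm thick with flared open-topped notches (13 mm wide, floor 40 mm up, tops about 63 mm up) at x = -43 and +60 mm in its own frame. The bar's stub lies in the first, its rod in the other, the grip free between. Origin at the table; x along the bar towards its tip.
- rest_seat (a point): Where the bar's origin lies when the bar rests in the notches: 45 mm above the table over the rest's origin.
- grate: Bystander: round steel bucket grate, 208 mm across, 22 mm high. Origin at its underside's centre.
- sprayer: Bystander: yellow trigger sprayer bottle, 72 mm across, 217 mm high. Origin at its underside's centre.
- mirror: Bystander: chrome-handled inspection mirror lying flat, 270 mm long, 54 mm wide at the mirror, 18 mm high. Origin at the table under its handle's front part, x towards the mirror.
- cup: Bystander: clear polycarbonate cup, 72 mm across, 100 mm high. Origin at its underside's centre.
- wrench: Bystander: steel spanner lying flat, 150 mm long along its x, under 25 mm high. Origin under its middle.
- tape: Bystander: black tape roll lying flat, 90 mm across, 24 mm high. Origin at its underside's centre.
- tin: Bystander: round metal wax tin, 80 mm across, 50 mm high. Origin at its underside's centre.
Not all that is in view belongs to the job. Of the things like the bar, leave any that is blue; of the rest the larger one is meant.

How it is judged:
On the way, in this order (a step that is already met when the one before it is completed fails the run):
1. the bar's tip is in a hole of the ring (horizontal distance between bar_tip and ring below 0.034 m and z of bar_tip in the frame of ring between -0.008 and 0.008 m), for 0.1 s.
2. the ring squeezes its gasket firmly (contact force between ring and gasket above 7 N), for 0.3 s.
At the end, for the whole second after the job is handed in: The ring bears on its gasket with more than 7 N (felt at the ring: a turning torque of at least 0.93 N m was reached), and the bar lies still in both notches of its rest, its origin within 12 mm of the seat point and its axis within 0.1 rad of the rest's (contact force between ring and gasket above 7 N and distance between bar and rest_seat below 0.012 m and angle between the x axis of bar and the x axis of rest, either way round below 0.1 rad and linear speed of bar below 0.02 m/s); the robot touches nothing.
It fails at once if the gasket is crushed (ring bears on it with more than 22 N, a turning torque of about 1.5 N m) (contact force between ring and gasket above 22 N).
It fails at once if the gripper itself pushes on the ring (over 3 N) (contact force between any of the fingers, the arm and ring above 3 N).
It fails at once if a bystander is moved more than 30 mm or tipped (distance of any of sprayer, grate, mirror, cup, wrench, tape, tin from where it was at the start of the episode above 0.03 m or angle between any of sprayer, grate, mirror, cup, wrench, tape, tin's own z axis and vertical above 0.4 rad).
It also fails if it takes over 72 s, if anything falls off the work surface, if the arm or the gripper's body presses on something with over 40 N, if the wrist force passes 120 N, or if a joint passes its speed limit or range.

## Working session

There is one attempt and no reset: what is moved stays moved. The work goes in short steps, Python scripts to look and compute and a shell command to move; the robot and the scene stay as the last step left them, time stands still between calls to the robot, and variables do not carry over. Pictures are saved under pics/ and viewed, at most 10 in all, crops included, and the job is handed in when it is done.

```bash
mkdir -p pics; ls; python3 - <<'E'
from workcell import ctrl
import cv2
s=ctrl.state();print({k:s[k] for k in('t','eef_pos','eef_rot','contact_force','torque','grip_width')},ctrl.grip_depth)
for n in('top','side'):
    cv2.imwrite(f'pics/{n}0.png',ctrl.capture(n)[:,:,::-1])
    c=ctrl.calibration(n);print(n,c)
E
```

```text
pics
{'t': 0.0, 'eef_pos': array([ 0.19034476, -0.59478552,  0.23041377]), 'eef_rot': array([-3.10237528e+00, -4.84476923e-01,  6.29394068e-04]), 'contact_force': array([ 0.26367373,  0.14972375, -0.83332318]), 'torque': array([ 0.00349413,  0.00509557, -0.05276549]), 'grip_width': 0.08539504679288702} 0.0187
top {'mtx': array([[528.79329077,   0.        , 313.27764221],
       [  0.        , 528.79329077, 234.22084887],
       [  0.        ,   0.        ,   1.        ]]), 'D': array([0.05476424, 0.        , 0.        , 0.        , 0.        ]), 'R': array([[ 0.02372791, -0.99955165, -0.01826178],
       [-0.98425813, -0.02015695, -0.17558366],
       [ 0.17513684,  0.02214054, -0.98429512]]), 't': array([-0.01370013,  0.52750239,  1.32103397])}
side {'mtx': array([[480.88069461,   0.        , 322.49274034],
       [  0.        , 480.88069461, 232.88801425],
       [  0.        ,   0.        ,   1.        ]]), 'D': array([-0.04204461,  0.        ,  0.        ,  0.        ,  0.        ]), 'R': array([[-0.67827061, -0.73469875, -0.01291217],
       [-0.51270788,  0.48577124, -0.70792438],
       [ 0.52638352, -0.47354413, -0.7061702 ]]), 't': array([0.35081627, 0.35454474, 0.88616429])}
```

View pics/top0.png

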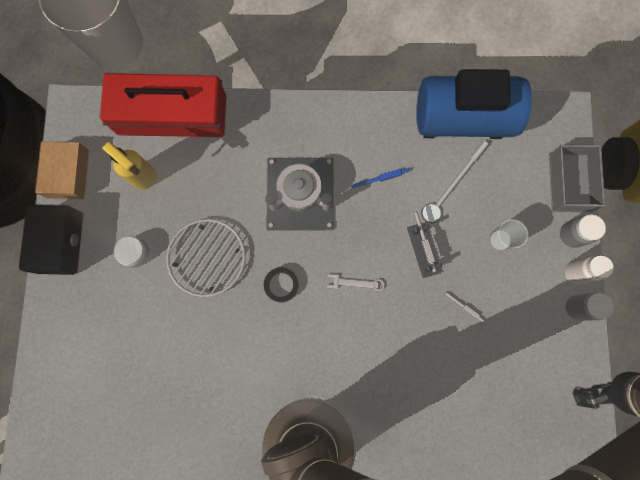

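View pics/side0.png

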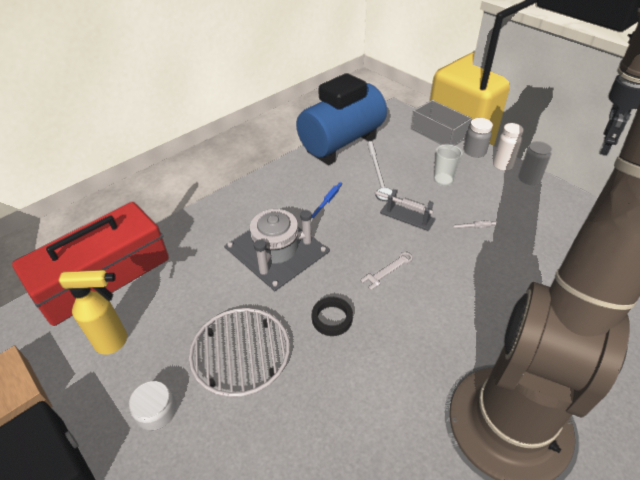

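```bash
cat > h.py <<'E'
from workcell import ctrl
import cv2, numpy as np
from scipy.spatial.transform import Rotation as Ro
def ray(n,uv,z,c=None):
    c=c or ctrl.calibration(n)
    p=cv2.undistortPoints(np.array([[uv]],float),c['mtx'],c['D'])[0,0]
    d=c['R'].T@np.array([p[0],p[1],1]);o=-c['R'].T@c['t']
    return o+d*(z-o[2])/d[2]
def proj(n,X,c=None):
    c=c or ctrl.calibration(n)
    return cv2.projectPoints(np.array(X,float).reshape(-1,1,3),cv2.Rodrigues(c['R'])[0],c['t'],c['mtx'],c['D'])[0][:,0]
E
python3 - <<'E'
from h import *
a=cv2.imread('pics/top0.png');b=cv2.imread('pics/side0.png')
f=lambda i,x,y,w=80,h=60:cv2.resize(i[y:y+h,x:x+w],None,fx=5,fy=5,interpolation=cv2.INTER_CUBIC)
A=cv2.resize(a[145:235,258:348],(400,400));
o=np.hstack([cv2.resize(a[145:235,258:348],(400,400),interpolation=2),cv2.resize(a[200:290,385:475],(400,400),interpolation=2)])
cv2.imwrite('pics/c0.png',o)
E
```

```text
(no output)
```

View pics/c0.png

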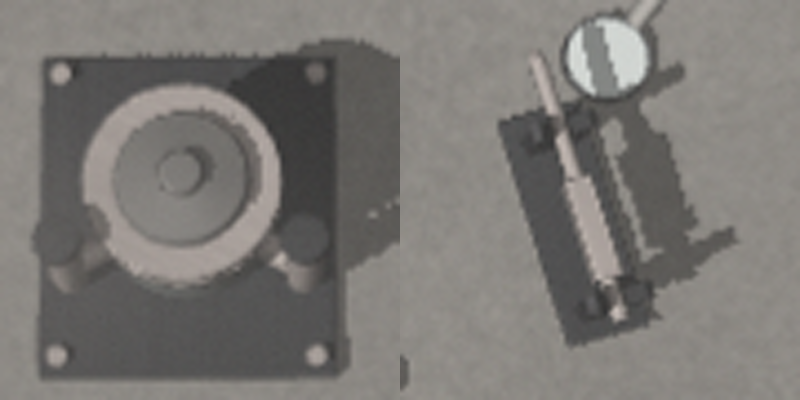

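```bash
python3 - <<'E'
from h import *
A=lambda x,y:(258+x/4.4444-.5,145+y/4.4444-.5)
B=lambda x,y:(385+(x-400)/4.4444-.5,200+y/4.4444-.5)
P=lambda uv,z:ray('top',uv,z)
print('ring',P(A(181.5,185),.087),'lid',P(A(180,178),.1))
r1,r2=P(A(58,237),.103),P(A(304,237),.103);print('risers',r1,r2,np.linalg.norm(r1-r2),2*80*np.sin(1.08))
for q in [(60,73),(316,72),(57,355),(316,355)]:print(P(A(*q),.01))
t,s=P(B(536,57),.045),P(B(620,316),.045);g1,g2=P(B(575,180),.053),P(B(607,275),.053)
print('tip',t,'stub',s,np.linalg.norm(t-s),'grip',(g1+g2)/2,np.linalg.norm(g1-g2));d=(t-s)/np.linalg.norm(t-s);print(d,np.degrees(np.arctan2(d[1],d[0])),'origin',s+d*.055)
print(np.degrees(np.arctan2(*(g1-g2)[1::-1])))
for q in [(500,122),(570,345),(662,318)]:print('foot',P(B(*q),.01))
print('mirror',P(B(606,57),.01))
s=ctrl.state();print(Ro.from_rotvec(s['eef_rot']).as_matrix())
E
```

```text
ring [0.64424175 0.03811052 0.087     ] lid [0.64478259 0.03837886 0.1       ]
risers [0.60823409 0.10618003 0.103     ] [ 0.61092731 -0.0327422   0.103     ] 0.13894832628079895 141.1132491015916
[0.7345771  0.11876641 0.01      ]
[ 0.73806799 -0.0380573   0.01      ]
[0.55850984 0.11403215 0.01      ]
[ 0.56164651 -0.04139071  0.01      ]
tip [ 0.59102992 -0.26470615  0.045     ] stub [ 0.44041405 -0.31077925  0.045     ] 0.1575051480915667 grip [ 0.49005934 -0.29353074  0.053     ] 0.057226729305549125
[0.95625999 0.29251809 0.        ] 17.008770642599533 origin [ 0.49300835 -0.29469076  0.045     ]
17.637276843169964
foot [ 0.55882871 -0.24906915  0.01      ]
foot [ 0.4266523  -0.28871513  0.01      ]
foot [ 0.44376585 -0.34234272  0.01      ]
mirror [ 0.59967375 -0.31226999  0.01      ]
[[ 9.52389143e-01  3.04884650e-01 -5.20068054e-04]
 [ 3.04885076e-01 -9.52388278e-01  1.28771420e-03]
 [-1.02702426e-04 -1.38496601e-03 -9.99999036e-01]]
```

```bash
cat >> h.py <<'E'
POT=np.array([.646,.038]);YAW=.02
def rows(*targets):
    """targets (x,y,z,yaw deg) tool down, -> shift(mm) in tool axes and z-turn deg from measured pose"""
    s=ctrl.state();R=Ro.from_rotvec(s['eef_rot']);
    for x,y,z,w in targets:
        W=Ro.from_matrix(Ro.from_euler('z',w,degrees=True).as_matrix()@np.diag([1,-1,-1]))
        print(np.round(1000*R.inv().apply(np.array([x,y,z])-s['eef_pos']),1),np.round((R.inv()*W).as_rotvec(degrees=True),2))
def at(phi,r,z=.0563):
    a=np.pi+YAW+phi;return (POT[0]+r*np.cos(a),POT[1]+r*np.sin(a),z,np.degrees(YAW+phi))
def stat():
    s=ctrl.state();F=s['contact_force'];M=s['torque'];d=s['eef_pos'][:2]-POT
    R=Ro.from_rotvec(s['eef_rot']).as_matrix()
    print('t %.2f pos'%s['t'],np.round(s['eef_pos'],4),'yaw %.2f'%np.degrees(np.arctan2(R[1,0],R[0,0])),'F',np.round(F,2),'M',np.round(M,3),'T %.3f'%(d[0]*F[1]-d[1]*F[0]+M[2]),'phi %.3f r %.4f'%((np.arctan2(d[1],d[0])-YAW)%(2*np.pi)-np.pi,np.hypot(*d)),'gw %.4f gf %.1f j7 %.2f'%(s['grip_width'],np.max(s['grip_force']),s['joint_pos'][6]))
E
python3 -m handwheel '[[[0.055,-0.028,0],[0,0,0]],[[0.11,-0.056,0],[0,0,0]],[[0.165,-0.084,0.015],[0,0,0]],[[0.22,-0.112,0.03],[0,0,0]],[[0.275,-0.14,0.045],[0,0,0]],[[0.33,-0.168,0.06],[0,0,0]],[[0.378,-0.195,0.08],[0,0,0.5]],[[0.378,-0.195,0.08],[0,0,0.5]]]' 1
python3 - <<'E'
from h import *
stat();c=ctrl.calibration('wrist');i=ctrl.capture('wrist');cv2.imwrite('pics/w1.png',i[:,:,::-1])
np.savez('w1',**c)
o=np.array([.491,-.294,.045]);d=np.array([np.cos(.3),np.sin(.3),0])
print(proj('wrist',[o,o+.11*d,o-.055*d],c))
E
```

```text
t: 1.1
eef_pos: [0.4937, -0.2882, 0.1493]
eef_rot: [-3.1, -0.484, 0.001]
contact_force: [-0.5, 0.1, -0.4]
grip_width: 0.0853
grip_force: 0.0
t 1.10 pos [ 0.4937 -0.2882  0.1493] yaw 17.75 F [-0.48  0.14 -0.41] M [-0.032  0.016  0.009] T -0.168 phi 1.114 r 0.3600 gw 0.0853 gf 0.0 j7 -0.89
[[329.03416516 241.73312847]
 [331.57907801  80.38295576]
 [327.94682775 309.86226308]]
```

View pics/w1.png

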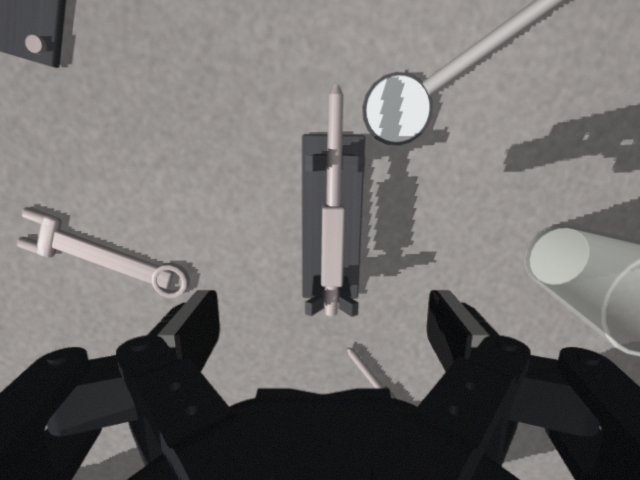

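```bash
python3 - <<'E'
from h import *
c=dict(np.load('w1.npz'))
t,s=ray('w',(335.5,86),.045,c),ray('w',(331,315),.045,c);g=(ray('w',(334,207),.053,c)+ray('w',(331.5,286),.053,c))/2
d=(t-s)[:2];print(t,s,np.linalg.norm(d),g,np.degrees(np.arctan2(d[1],d[0])),s+(t-s)*55/165)
o=(s+(t-s)/3+g)/2;w=np.degrees(np.arctan2(d[1],d[0]))
rows((o[0],o[1],.026,w))
E
```

```text
[ 0.59360877 -0.26502571  0.045     ] [ 0.43500344 -0.31388523  0.045     ] 0.16596055010739344 [ 0.48966282 -0.29709188  0.053     ] 17.121828057563434 [ 0.48787189 -0.29759873  0.045     ]
[ -4.8   5.  124. ] [-0.13  0.06  0.43]
```

```bash
python3 -m handwheel '[[[0,0,0.02],[0,0,0]],[[0,0,0.04],[0,0,0]],[[0,0,0.04],[0,0,0]]]' >/dev/null
python3 - <<'E'
from h import *
stat();rows((.4888,-.2973,.026,17.2))
E
```

```text
t 1.52 pos [ 0.4891 -0.2952  0.1102] yaw 17.14 F [-0.69 -0.28  0.91] M [ 0.002 -0.018  0.005] T -0.179 phi 1.111 r 0.3683 gw 0.0852 gf 0.0 j7 -0.90
[-0.7  2.  84.2] [-0.09  0.15 -0.06]
```

```bash
python3 -m handwheel '[[[-0.001,0.002,0.03],[0,0,0]],[[-0.001,0.002,0.06],[0,0,0]],[[-0.001,0.002,0.084],[0,0,0]],[[-0.001,0.002,0.084],[0,0,0]],[[-0.001,0.002,0.084],[0,0,0]]]' >/dev/null
python3 -c "from h import *;stat()"
python3 -m handwheel '[[[0,0,0],[0,0,0]],[[0,0,0],[0,0,0]],[[0,0,0],[0,0,0]],[[0,0,0],[0,0,0]],[[0,0,0],[0,0,0]],[[0,0,0],[0,0,0]]]' 0 >/dev/null
python3 -c "from h import *;stat()"
```

```text
t 2.15 pos [ 0.4913 -0.2974  0.0287] yaw 17.21 F [1.28 0.22 0.44] M [-0.052  0.001  0.024] T 0.417 phi 1.119 r 0.3693 gw 0.0852 gf 0.0 j7 -0.92
t 2.90 pos [ 0.4909 -0.2966  0.0276] yaw 17.25 F [-1.28  0.3   4.26] M [0.001 0.088 0.035] T -0.438 phi 1.117 r 0.3688 gw 0.0149 gf 59.7 j7 -0.92
```

```bash
python3 -m handwheel '[[[0,0,-0.03],[0,0,0]],[[0,0,-0.06],[0,0,0]],[[0,0,-0.1],[0,0,0]],[[0,0,-0.125],[0,0,0]],[[0,0,-0.125],[0,0,0]]]' >/dev/null
python3 - <<'E'
from h import *
stat()
rows((.40,.0,.15,10))
i=cv2.imread('pics/side0.png')
x0,y0=235,195
o=cv2.resize(i[y0:y0+75,x0:x0+85],None,fx=8,fy=8,interpolation=2)
for ph in np.arange(-1.8,1.01,.2):
    a=np.pi+YAW+ph
    p=proj('side',[[POT[0]+.0575*np.cos(a),POT[1]+.0575*np.sin(a),z] for z in(.087,.063)])
    q=((p-[x0,y0]+.5)*8).astype(int)
    for k in q: cv2.circle(o,tuple(map(int,k)),2,(0,0,255),-1)
    cv2.putText(o,'%.1f'%ph,tuple(map(int,q[0]-[8,5])),0,.35,(255,0,0),1)
cv2.imwrite('pics/c1.png',o)
E
```

```text
t 3.52 pos [ 0.4915 -0.2969  0.1536] yaw 17.24 F [ 0.27  0.52 -1.81] M [ 0.024 -0.007  0.005] T 0.013 phi 1.119 r 0.3689 gw 0.0150 gf 59.0 j7 -0.89
[   0.6 -310.7    3. ] [ 0.12 -0.12  7.24]
```

View pics/c1.png

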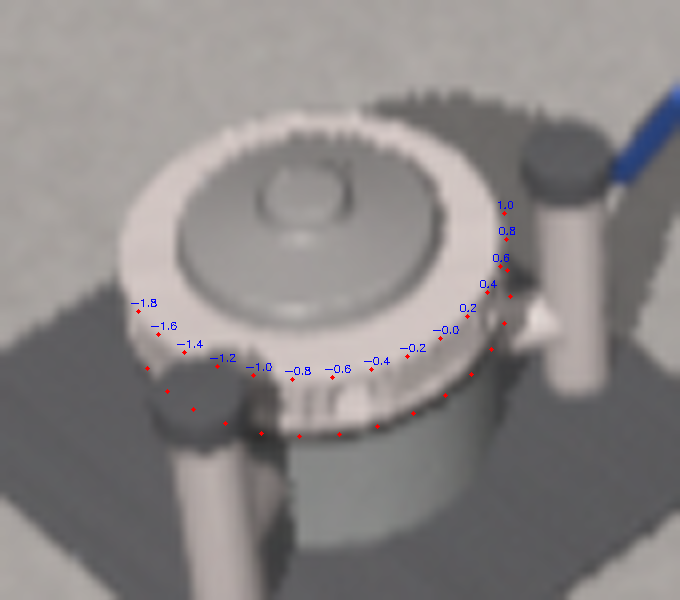

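```bash
python3 - <<'E'
from h import *
s=ctrl.state();c=ctrl.calibration('wrist');Rt=Ro.from_rotvec(s['eef_rot']).as_matrix()
# cam in tool
Rct=c['R']@Rt; C=-c['R'].T@c['t']; ct=Rt.T@(C-s['eef_pos']);print('cam in tool',ct,Rct)
for x,y,z,w,tl in [(.42,-.08,.2,17,30),(.42,-.05,.2,0,30),(.38,-.08,.2,10,40),(.38,0,.2,-10,40),(.40,-.06,.16,0,40)]:
    W=Ro.from_euler('z',w,degrees=True).as_matrix()@np.diag([1,-1,-1])@Ro.from_euler('y',tl,degrees=True).as_matrix()
    R=Rct@W.T;Cw=W@ct+[x,y,z];cc=dict(mtx=c['mtx'],D=c['D'],R=R,t=-R@Cw)
    a=lambda f:[POT[0]-.0575*np.cos(YAW+f),POT[1]-.0575*np.sin(YAW+f),.075]
    tip=W@[.108,0,-.0174]+[x,y,z]
    print(Cw,proj('w',[a(-1),a(-.5),a(0),a(.5),a(1),tip],cc).round().tolist())
rows((.42,-.05,.2,0))
E
```

```text
cam in tool [ 0.06419904  0.00032436 -0.14260434] [[ 9.20605317e-04  9.99999292e-01 -7.53792991e-04]
 [-9.66084744e-01  6.94735583e-04 -2.58224291e-01]
 [-2.58223585e-01  9.65950564e-04  9.66084700e-01]]
[ 0.40507686 -0.08490164  0.3555985 ] [[217.0, 65.0], [231.0, 86.0], [256.0, 99.0], [286.0, 100.0], [313.0, 88.0], [322.0, 3.0]]
[ 0.40429583 -0.05032436  0.3555985 ] [[178.0, 100.0], [198.0, 118.0], [228.0, 124.0], [258.0, 117.0], [281.0, 98.0], [322.0, 3.0]]
[ 0.33821678 -0.08769687  0.35050761] [[210.0, 94.0], [223.0, 110.0], [247.0, 118.0], [274.0, 116.0], [297.0, 104.0], [322.0, 3.0]]
[0.33810413 0.00705801 0.35050761] [[201.0, 125.0], [223.0, 136.0], [251.0, 138.0], [277.0, 128.0], [294.0, 111.0], [322.0, 3.0]]
[ 0.35751501 -0.06032436  0.31050761] [[166.0, 96.0], [185.0, 111.0], [214.0, 116.0], [246.0, 110.0], [270.0, 94.0], [322.0, 3.0]]
[   5.  -256.9  -46.9] [ 0.11 -0.13 17.24]
```

```bash
python3 -m handwheel '[[[0.01,-0.06,-0.012],[-1,7.4,4.2]],[[0.02,-0.12,-0.024],[-2.2,15,8.4]],[[0.03,-0.18,-0.036],[-3.4,22,12.6]],[[0.043,-0.245,-0.047],[-4.5,29.8,16.8]],[[0.043,-0.245,-0.047],[-4.5,29.8,16.8]],[[0.043,-0.245,-0.047],[-4.5,29.8,16.8]]]' >/dev/null
python3 - <<'E'
from h import *
stat();c=ctrl.calibration('wrist');i=ctrl.capture('wrist');np.savez('w2',**c);cv2.imwrite('pics/w2.png',i[:,:,::-1])
p=proj('w',[[POT[0],POT[1],.08]],c)[0];x0,y0=int(p[0]-90),int(max(0,p[1]-50));print(x0,y0)
o=cv2.resize(i[y0:y0+130,x0:x0+180,::-1],None,fx=4.4,fy=4.4,interpolation=2)
for ph in np.arange(-1,1.01,.1):
    a=np.pi+YAW+ph
    q=((proj('w',[[POT[0]+.0575*np.cos(a),POT[1]+.0575*np.sin(a),z] for z in(.087,.063)],c)-[x0,y0]+.5)*4.4).astype(int)
    for k in q: cv2.circle(o,tuple(map(int,k)),2,(0,0,255),-1)
    cv2.putText(o,'%.1f'%ph,tuple(map(int,q[1]+[-8,15])),0,.33,(255,0,0),1)
cv2.imwrite('pics/c2.png',o);print(o.shape)
E
```

```text
t 4.28 pos [ 0.4587 -0.0496  0.1986] yaw 0.14 F [ 1.03 -0.95 -1.66] M [-0.038  0.685 -0.023] T 0.246 phi 0.417 r 0.2068 gw 0.0147 gf 59.3 j7 -1.42
137 51
(572, 792, 3)
```

View pics/c2.png

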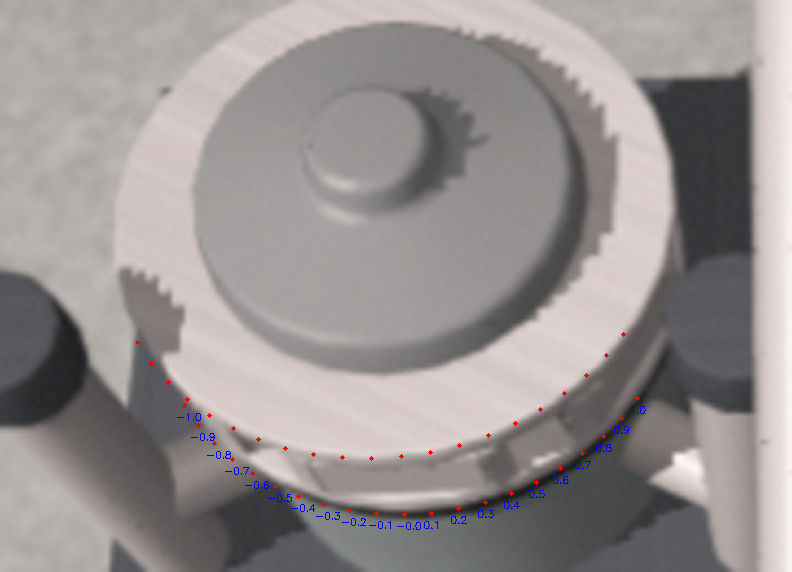

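```bash
python3 - <<'E'
from h import *
def unw(img,c,n):
    ph=np.linspace(-.9,1.0,761);z=np.linspace(.092,.055,150)
    P,Z=np.meshgrid(ph,z);a=np.pi+YAW+P
    q=proj(n,np.stack([POT[0]+.0575*np.cos(a),POT[1]+.0575*np.sin(a),Z],-1).reshape(-1,3),c).reshape(P.shape+(2,)).astype(np.float32)
    o=cv2.remap(img,q[...,0],q[...,1],cv2.INTER_CUBIC)
    for f in np.arange(-.8,1,.2):
        x=int((f+.9)*400);cv2.line(o,(x,0),(x,8),(0,0,255),1);cv2.putText(o,'%.1f'%f,(x+2,10),0,.35,(255,0,0),1)
    return o
o=unw(cv2.imread('pics/w2.png'),dict(np.load('w2.npz')),'w')
cv2.imwrite('pics/u.png',np.vstack([o,np.full((10,761,3),255,np.uint8),unw(cv2.imread('pics/side0.png'),ctrl.calibration('side'),'side')]))
E
```

```text
(no output)
```

View pics/u.png

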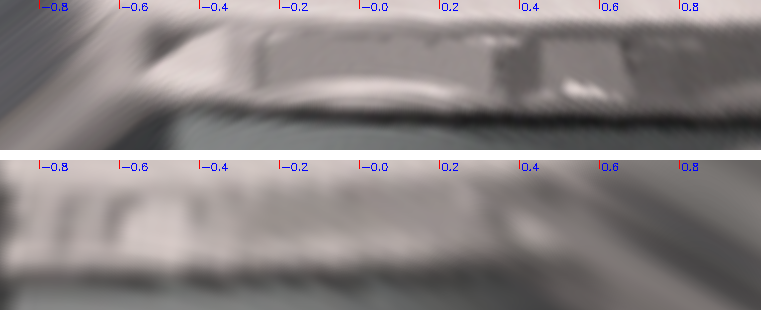

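```bash
python3 -m handwheel '[[[0,0,0],[0,-10,0]],[[0,0,0],[0,-20,0]],[[0,0,0],[0,-30,0]],[[0,0,0],[0,-30,0]]]' >/dev/null
python3 - <<'E'
from h import *
stat();rows(at(.55,.185,.0576),at(.55,.185,.1))
E
```

```text
t 4.83 pos [ 0.4619 -0.0506  0.1977] yaw -0.04 F [ 0.56 -0.58 -1.48] M [ 0.012  0.063 -0.009] T 0.147 phi 0.428 r 0.2043 gw 0.0151 gf 59.3 j7 -1.68
[ 28.6  11.7 140. ] [ -0.23   0.04 -32.7 ]
[28.5 11.6 97.6] [ -0.23   0.04 -32.7 ]
```

```bash
python3 -m handwheel '[[[0.01,0.004,0.04],[0,0,-10]],[[0.02,0.008,0.08],[0,0,-20]],[[0.028,0.012,0.11],[0,0,-30]],[[0.0285,0.0117,0.14],[-0.2,0,-32.7]],[[0.0285,0.0117,0.14],[-0.2,0,-32.7]],[[0.0285,0.0117,0.14],[-0.2,0,-32.7]]]' >/dev/null
python3 - <<'E'
from h import *
stat();stat()
c=ctrl.calibration('wrist');w=ctrl.capture('wrist')[:,:,::-1];t=ctrl.capture('top')[:,:,::-1];s=ctrl.capture('side')[:,:,::-1]
S=ctrl.state();R=Ro.from_rotvec(S['eef_rot']).as_matrix();tip=S['eef_pos']+R@[.108,0,-.0174]
hole=at(.55,.0565,.075)[:3];bot=at(.55,.022,.075)[:3]
o=[]
for n,i,f in(('wrist',w,3),('side',s,6)):
    q=proj(n,[tip,hole,bot],c if n=='wrist' else None);print(n,q);x0,y0=(q[0]-[390//f//2*1,500//f//2]).astype(int);x0=max(x0,0);y0=max(0,y0)
    k=cv2.resize(i[y0:y0+500//f,x0:x0+390//f],(390,500),interpolation=2)
    for p,col in zip(q,((0,0,255),(0,255,0),(255,0,0))):cv2.circle(k,tuple(int(v) for v in (p-[x0,y0]+.5)*f),2,col,-1)
    o.append(k)
cv2.imwrite('pics/p1.png',np.hstack(o))
E
```

```text
t 5.58 pos [ 0.488  -0.0617  0.0601] yaw 32.66 F [-0.15  0.25 -1.88] M [-0.061  0.009  0.04 ] T -0.016 phi 0.543 r 0.1869 gw 0.0149 gf 59.2 j7 -1.31
t 5.58 pos [ 0.488  -0.0617  0.0601] yaw 32.66 F [-0.15  0.25 -1.88] M [-0.061  0.009  0.04 ] T -0.016 phi 0.543 r 0.1869 gw 0.0149 gf 59.2 j7 -1.31
wrist [[ 3.23094052e+02  2.44346582e-01]
 [ 3.27083368e+02 -7.49602309e+01]
 [ 3.27509158e+02 -2.13981694e+02]]
side [[305.25936122 233.13106999]
 [296.62980648 232.16459852]
 [282.83952603 229.72642999]]
```

View pics/p1.png

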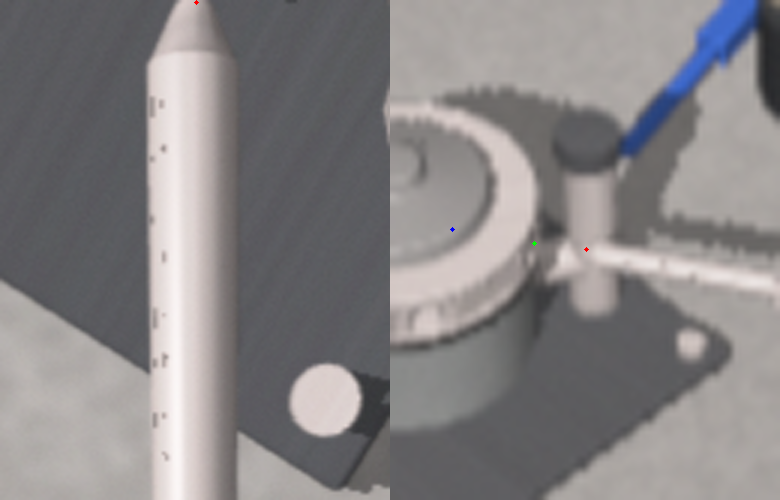

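```bash
python3 - <<'E'
from h import *
stat();rows(at(.55,.185,.0576),at(.55,.158,.0576),at(.55,.133,.0576))
E
```

```text
t 5.72 pos [ 0.4886 -0.0617  0.0606] yaw 32.71 F [ 0.32 -0.24 -2.22] M [ 0.034  0.041 -0.002] T 0.067 phi 0.544 r 0.1863 gw 0.0149 gf 59.2 j7 -1.31
[1.3 1.  3. ] [ 0.31 -0.09  0.05]
[28.3  1.1  3.1] [ 0.31 -0.09  0.05]
[53.3  1.1  3.1] [ 0.31 -0.09  0.05]
```

```bash
python3 -m handwheel '[[[0.001,0.001,0.003],[0,0,0]],[[0.008,0.001,0.003],[0,0,0]],[[0.016,0.001,0.003],[0,0,0]],[[0.024,0.001,0.003],[0,0,0]],[[0.028,0.001,0.003],[0,0,0]],[[0.028,0.001,0.003],[0,0,0]]]' >/dev/null
python3 - <<'E'
from h import *
stat();rows(at(.55,.133,.0576))
E
```

```text
t 6.47 pos [ 0.5124 -0.0468  0.0563] yaw 32.77 F [ 1.39 -1.1  -1.44] M [-0.085 -0.073 -0.039] T 0.225 phi 0.546 r 0.1583 gw 0.0147 gf 59.3 j7 -1.34
[25.3  0.7 -1.3] [ 0.21 -0.    0.11]
```

```bash
python3 -m handwheel '[[[0.008,0,-0.001],[0,0,0]],[[0.016,0.0005,-0.001],[0,0,0]],[[0.023,0.0005,-0.001],[0,0,0]],[[0.023,0.0005,-0.001],[0,0,0]],[[0.023,0.0005,-0.001],[0,0,0]]]' >/dev/null
python3 - <<'E'
from h import *
stat();i=ctrl.capture('side')[150:310,200:400,::-1];cv2.imwrite('pics/s2.png',cv2.resize(i,None,fx=3.7,fy=3.7,interpolation=2))
E
```

```text
t 7.10 pos [ 0.5312 -0.0351  0.0571] yaw 32.77 F [-1.06 -0.26 -0.78] M [-0.022  0.027  0.007] T -0.040 phi 0.547 r 0.1361 gw 0.0150 gf 59.3 j7 -1.36
```

```bash
python3 - <<'E'
from h import *
rows(*[at(p,.134,.0573) for p in (.47,.39,.31,.23,.15,.07,-.01,-.09)])
E
```

```text
[  2.7 -10.3  -0.2] [0.19 0.05 4.68]
[  4.  -20.9  -0.2] [0.19 0.04 9.27]
[  6.1 -31.4  -0.3] [ 0.2   0.04 13.85]
[  9.1 -41.7  -0.3] [ 0.2   0.03 18.44]
[ 12.9 -51.8  -0.3] [2.000e-01 2.000e-02 2.302e+01]
[ 17.5 -61.4  -0.4] [2.00e-01 1.00e-02 2.76e+01]
[ 22.8 -70.7  -0.4] [2.000e-01 1.000e-02 3.219e+01]
[ 28.9 -79.6  -0.4] [ 0.2  -0.   36.77]
```

```bash
python3 -m handwheel '[[[0.0025,-0.0103,0],[0,0,4.7]],[[0.004,-0.021,0],[0,0,9.3]],[[0.006,-0.0315,0],[0,0,13.9]],[[0.009,-0.0418,0],[0,0,18.4]],[[0.013,-0.0518,0],[0,0,23]],[[0.0175,-0.0615,0],[0,0,27.6]],[[0.023,-0.0708,0],[0,0,32.2]],[[0.029,-0.0796,0],[0,0,36.8]]]' >/dev/null
python3 - <<'E'
from h import *
stat();rows(*[at(p,.134,.0573) for p in (-.17,-.25,-.33,-.41,-.49,-.57,-.65,-.72)])
E
```

```text
t 8.15 pos [0.5108 0.043  0.0564] yaw -4.54 F [ -3.98 -11.25  -0.56] M [-2.351  0.571 -0.872] T 0.669 phi -0.057 r 0.1353 gw 0.0151 gf 60.4 j7 -2.08
[  1.5 -15.2  -1. ] [0.48 0.11 4.06]
[  2.7 -25.8  -1.1] [0.49 0.09 8.64]
[  4.7 -36.4  -1.2] [ 0.49  0.07 13.22]
[  7.6 -46.7  -1.3] [ 0.5   0.05 17.81]
[ 11.3 -56.8  -1.4] [ 0.5   0.03 22.39]
[ 15.7 -66.5  -1.5] [5.000e-01 1.000e-02 2.697e+01]
[ 21.  -75.8  -1.5] [ 5.000e-01 -1.000e-02  3.156e+01]
[ 26.2 -83.7  -1.6] [ 5.000e-01 -3.000e-02  3.557e+01]
```

```bash
python3 -m handwheel '[[[0.0015,-0.0125,0],[0,0,4.1]],[[0.0027,-0.025,0],[0,0,8.6]],[[0.0047,-0.036,0],[0,0,13.2]],[[0.0076,-0.0467,0],[0,0,17.8]],[[0.0113,-0.0568,0],[0,0,22.4]],[[0.0157,-0.0665,0],[0,0,27]],[[0.021,-0.0758,0],[0,0,31.5]],[[0.0265,-0.084,0],[0,0,35.5]]]' >/dev/null
python3 -c "from h import *;stat()"
```

```text
t 9.15 pos [0.5422 0.1249 0.0557] yaw -39.98 F [-6.97 -9.97  2.44] M [-2.354  1.207 -1.015] T 0.626 phi -0.717 r 0.1354 gw 0.0148 gf 61.0 j7 -2.73
```

```bash
python3 -m handwheel '[[[0,0.004,0],[0,0,-1]],[[0,0.004,0],[0,0,-1]]]' >/dev/null
python3 -c "from h import *;stat()"
python3 -m handwheel '[[[-0.015,0,0],[0,0,0]],[[-0.03,0,0],[0,0,0]],[[-0.045,0,0],[0,0,0]],[[-0.06,0,0],[0,0,0]],[[-0.06,0,0],[0,0,0]],[[-0.06,0,0],[0,0,0]]]' >/dev/null
python3 - <<'E'
from h import *
stat();rows(*[at(p,.19,.0573) for p in (-.54,-.38,-.22,-.06,.1,.26,.36)])
E
```

```text
t 9.40 pos [0.5409 0.1236 0.0561] yaw -38.69 F [-3.1  -5.19 -0.23] M [-1.179  0.539 -0.547] T 0.265 phi -0.703 r 0.1356 gw 0.0145 gf 59.6 j7 -2.71
t 10.15 pos [0.496  0.1638 0.0567] yaw -38.52 F [-0.5   0.21 -2.09] M [-0.01  -0.026 -0.037] T -0.005 phi -0.718 r 0.1958 gw 0.0152 gf 59.4 j7 -2.79
[ 7.9 33.9 -0.5] [ 0.09 -0.21 -8.73]
[14.9 63.4 -0.4] [  0.1  -0.2 -17.9]
[26.5 91.5 -0.3] [  0.12  -0.19 -27.06]
[ 42.4 117.3  -0.3] [  0.14  -0.18 -36.23]
[ 62.3 140.3  -0.2] [  0.15  -0.17 -45.4 ]
[ 85.5 159.8  -0. ] [  0.17  -0.16 -54.57]
[101.5 170.1   0. ] [  0.18  -0.16 -60.29]
```

```bash
python3 -m handwheel '[[[0.008,0.034,0],[0,0,-8.7]],[[0.015,0.0634,0],[0,0,-17.9]],[[0.0265,0.0915,0],[0,0,-27]],[[0.0424,0.1173,0],[0,0,-36.2]],[[0.0623,0.1403,0],[0,0,-45.4]],[[0.0855,0.16,0],[0,0,-54.6]],[[0.1,0.169,0],[0,0,-59.7]],[[0.1,0.169,0],[0,0,-59.7]]]' >/dev/null
python3 -m handwheel '[[[0,0,0],[0,0,0]]]' >/dev/null
python3 - <<'E'
from h import *
stat();S=ctrl.state();R=Ro.from_rotvec(S['eef_rot']).as_matrix();tip=S['eef_pos']+R@[.108,0,-.0174]
i=np.ascontiguousarray(ctrl.capture('side')[:,:,::-1]);q=proj('side',[tip]+[at(f,.0565,.075)[:3] for f in(.24,.35,.46)]);x0,y0=250,185
o=cv2.resize(i[y0:y0+75,x0:x0+95],None,fx=8,fy=8,interpolation=2)
for p in q:cv2.circle(o,tuple(int(v) for v in (p-[x0,y0]+.5)*8),2,(0,0,255),-1)
cv2.imwrite('pics/s3.png',o);rows(at(.35,.19,.0573),at(.35,.16,.0573),at(.35,.136,.0573))
E
```

```text
t 11.28 pos [ 0.4685 -0.0304  0.0571] yaw 21.04 F [ 0.65  0.24 -1.63] M [-0.011 -0.01  -0.037] T -0.035 phi 0.348 r 0.1902 gw 0.0151 gf 59.5 j7 -1.53
[ 0.2  0.8 -0.1] [ 0.19 -0.01 -0.09]
[30.2  0.7 -0.1] [ 0.19 -0.01 -0.09]
[54.2  0.7 -0.1] [ 0.19 -0.01 -0.09]
```

View pics/s3.png

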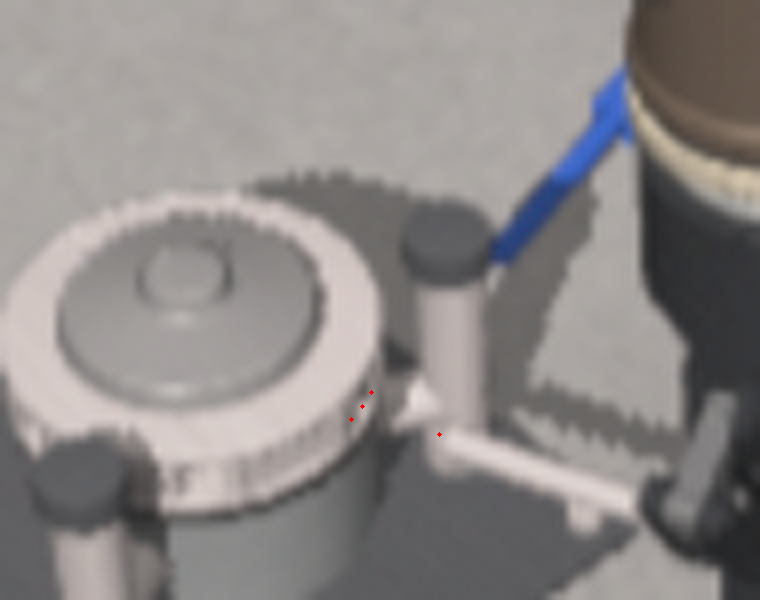

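```bash
python3 -m handwheel '[[[0.008,0.0007,0],[0,0,0]],[[0.016,0.0007,0],[0,0,0]],[[0.024,0.0007,0],[0,0,0]],[[0.03,0.0007,0],[0,0,0]],[[0.03,0.0007,0],[0,0,0]]]' >/dev/null
python3 -c "from h import *;stat()"
python3 -m handwheel '[[[0.006,0,0],[0,0,0]],[[0.012,0,0],[0,0,0]],[[0.012,0,0],[0,0,0]]]' >/dev/null
python3 -c "from h import *;stat();rows(at(.35,.136,.0573))"
```

```text
t 11.95 pos [ 0.4972 -0.0204  0.0571] yaw 21.16 F [ 0.28 -0.31 -0.69] M [-0.07   0.01   0.008] T 0.070 phi 0.354 r 0.1598 gw 0.0148 gf 59.5 j7 -1.55
t 12.32 pos [ 0.5088 -0.0161  0.0573] yaw 21.15 F [ 1.09 -1.08 -1.61] M [-0.211 -0.223 -0.127] T 0.081 phi 0.355 r 0.1474 gw 0.0151 gf 59.5 j7 -1.55
[11.4 -0.8  0. ] [ 0.21 -0.08 -0.05]
```

```bash
python3 -m handwheel '[[[0.006,-0.0004,0],[0,0,0]],[[0.0115,-0.0008,0],[0,0,0]],[[0.0115,-0.0008,0],[0,0,0]],[[0.0115,-0.0008,0],[0,0,0]]]' >/dev/null
python3 -c "from h import *;stat()"
python3 -m handwheel '[[[0.0001,-0.0034,0],[0,0,1.4]],[[0.0002,-0.0067,0],[0,0,2.9]],[[0.0004,-0.01,0],[0,0,4.3]],[[0.0007,-0.0134,0],[0,0,5.7]]]' >/dev/null
python3 -c "from h import *;stat()"
python3 -m handwheel '[[[0.0001,-0.0034,0],[0,0,1.4]],[[0.0002,-0.0067,0],[0,0,2.9]],[[0.0004,-0.01,0],[0,0,4.3]],[[0.0007,-0.0134,0],[0,0,5.7]]]' >/dev/null
python3 -c "from h import *;stat()"
```

```text
t 12.82 pos [ 0.5192 -0.0114  0.0573] yaw 21.13 F [ 4.84 -3.55 -3.38] M [-0.718 -0.607 -0.385] T 0.303 phi 0.352 r 0.1361 gw 0.0150 gf 59.3 j7 -1.56
t 13.32 pos [ 0.5153 -0.0014  0.0575] yaw 15.16 F [  5.16 -10.86  -3.04] M [-2.311 -0.904 -0.945] T 0.678 phi 0.273 r 0.1365 gw 0.0151 gf 60.3 j7 -1.67
t 13.82 pos [0.5121 0.0114 0.0573] yaw 9.44 F [  4.2  -11.59  -2.04] M [-2.382 -0.768 -0.993] T 0.671 phi 0.176 r 0.1365 gw 0.0149 gf 60.3 j7 -1.78
```

```bash
cat > chk.py <<'E'
from h import *
stat();s=ctrl.state();F=s['contact_force'];d=s['eef_pos'][:2]-POT
T=d[0]*F[1]-d[1]*F[0]+s['torque'][2]
raise SystemExit(int(T>.76 or s['joint_pos'][6]<-2.65))
E
m() { :; }
python3 -m handwheel '[[[0.0001,-0.0034,0],[0,0,1.4]],[[0.0002,-0.0067,0],[0,0,2.9]],[[0.0004,-0.01,0],[0,0,4.3]],[[0.0007,-0.0134,0],[0,0,5.7]]]' >/dev/null
python3 chk.py && python3 -m handwheel '[[[0.0001,-0.0034,0],[0,0,1.4]],[[0.0002,-0.0067,0],[0,0,2.9]],[[0.0004,-0.01,0],[0,0,4.3]],[[0.0007,-0.0134,0],[0,0,5.7]]]' >/dev/null && python3 chk.py && python3 -m handwheel '[[[0.0001,-0.0034,0],[0,0,1.4]],[[0.0002,-0.0067,0],[0,0,2.9]],[[0.0004,-0.01,0],[0,0,4.3]],[[0.0007,-0.0134,0],[0,0,5.7]]]' >/dev/null && python3 chk.py
```

```text
t 14.32 pos [0.5102 0.0247 0.0572] yaw 3.73 F [  2.75 -11.75  -2.11] M [-2.407 -0.573 -1.072] T 0.561 phi 0.078 r 0.1365 gw 0.0152 gf 60.4 j7 -1.90
t 14.82 pos [0.5095 0.0379 0.057 ] yaw -1.96 F [  1.09 -13.08  -1.22] M [-2.401 -0.433 -0.993] T 0.792 phi -0.020 r 0.1365 gw 0.0150 gf 60.5 j7 -2.01
```

```bash
python3 -m handwheel '[[[0,-0.0034,0],[0,0,1.4]],[[0.0002,-0.0067,0],[0,0,2.9]]]' >/dev/null; python3 chk.py && python3 -m handwheel '[[[0,-0.0034,0],[0,0,1.4]],[[0.0002,-0.0067,0],[0,0,2.9]]]' >/dev/null && python3 chk.py &&  python3 -m handwheel '[[[0,-0.0034,0],[0,0,1.4]],[[0.0002,-0.0067,0],[0,0,2.9]]]' >/dev/null && python3 chk.py
```

```text
t 15.07 pos [0.5096 0.0446 0.0569] yaw -4.86 F [  0.91 -11.57  -1.17] M [-2.423 -0.301 -0.96 ] T 0.611 phi -0.068 r 0.1365 gw 0.0151 gf 60.6 j7 -2.06
t 15.32 pos [0.5101 0.0512 0.0568] yaw -7.76 F [  0.48 -12.12   0.05] M [-2.481 -0.173 -0.93 ] T 0.710 phi -0.117 r 0.1365 gw 0.0150 gf 60.6 j7 -2.12
t 15.57 pos [0.5109 0.0578 0.0567] yaw -10.66 F [ -0.17 -11.2    0.13] M [-2.397 -0.092 -0.891] T 0.625 phi -0.165 r 0.1365 gw 0.0152 gf 60.6 j7 -2.17
```

```bash
sed -i 's/T>.76/T>.83/' chk.py
python3 -m handwheel '[[[0.0001,-0.0034,0],[0,0,1.4]],[[0.0002,-0.0067,0],[0,0,2.9]],[[0.0004,-0.01,0],[0,0,4.3]],[[0.0007,-0.0134,0],[0,0,5.7]]]' >/dev/null
python3 chk.py && python3 -m handwheel '[[[0.0001,-0.0034,0],[0,0,1.4]],[[0.0002,-0.0067,0],[0,0,2.9]],[[0.0004,-0.01,0],[0,0,4.3]],[[0.0007,-0.0134,0],[0,0,5.7]]]' >/dev/null && python3 chk.py && python3 -m handwheel '[[[0.0001,-0.0034,0],[0,0,1.4]],[[0.0002,-0.0067,0],[0,0,2.9]],[[0.0004,-0.01,0],[0,0,4.3]],[[0.0007,-0.0134,0],[0,0,5.7]]]' >/dev/null && python3 chk.py && python3 -m handwheel '[[[0.0001,-0.0034,0],[0,0,1.4]],[[0.0002,-0.0067,0],[0,0,2.9]],[[0.0004,-0.01,0],[0,0,4.3]],[[0.0007,-0.0134,0],[0,0,5.7]]]' >/dev/null && python3 chk.py
```

```text
t 16.07 pos [0.5135 0.0709 0.0566] yaw -16.35 F [ -1.26 -10.89   0.54] M [-2.425  0.159 -0.934] T 0.549 phi -0.263 r 0.1365 gw 0.0151 gf 60.6 j7 -2.28
t 16.57 pos [0.5174 0.0836 0.0564] yaw -22.03 F [ -3.18 -11.15   1.46] M [-2.245  0.389 -0.891] T 0.688 phi -0.361 r 0.1365 gw 0.0148 gf 60.6 j7 -2.38
t 17.07 pos [0.5224 0.096  0.0562] yaw -27.70 F [ -4.43 -10.5    2.21] M [-2.182  0.688 -0.863] T 0.691 phi -0.459 r 0.1365 gw 0.0149 gf 60.6 j7 -2.49
t 17.57 pos [0.5287 0.1078 0.056 ] yaw -33.38 F [-6.33 -8.44  1.62] M [-2.095  0.988 -0.912] T 0.519 phi -0.557 r 0.1365 gw 0.0152 gf 60.7 j7 -2.59
```

```bash
python3 -m handwheel '[[[0.0001,-0.0034,0],[0,0,1.4]],[[0.0002,-0.0067,0],[0,0,2.9]],[[0.0004,-0.01,0],[0,0,4.3]],[[0.0007,-0.0134,0],[0,0,5.7]]]' >/dev/null
python3 chk.py ; python3 -m handwheel '[[[0,-0.003,0],[0,0,0.8]],[[0.0001,-0.0055,0],[0,0,1.4]]]' >/dev/null; python3 chk.py
python3 -m handwheel '[[[0,0.007,0],[0,0,-1.5]],[[0,0.007,0],[0,0,-1.5]]]' >/dev/null
python3 -c "from h import *;stat()"
python3 -m handwheel '[[[-0.015,0,0],[0,0,0]],[[-0.03,0,0],[0,0,0]],[[-0.045,0,0],[0,0,0]],[[-0.058,0,0],[0,0,0]],[[-0.058,0,0],[0,0,0]],[[-0.058,0,0],[0,0,0]]]' >/dev/null
python3 - <<'E'
from h import *
stat();rows(*[at(p,.19,.0573) for p in (-.54,-.38,-.22,-.06,.1,.26,.36)])
E
```

```text
t 18.07 pos [0.5361 0.119  0.0559] yaw -39.05 F [-7.88 -8.31  3.05] M [-1.845  1.291 -0.85 ] T 0.702 phi -0.655 r 0.1365 gw 0.0148 gf 60.7 j7 -2.68
t 18.32 pos [0.5392 0.123  0.0557] yaw -40.44 F [-9.54 -8.13  3.99] M [-1.916  1.483 -1.029] T 0.650 phi -0.692 r 0.1365 gw 0.0152 gf 61.2 j7 -2.71
t 18.57 pos [0.5371 0.1202 0.0564] yaw -38.76 F [-2.81 -4.04 -2.16] M [-0.651  0.593 -0.356] T 0.316 phi -0.666 r 0.1364 gw 0.0149 gf 59.6 j7 -2.68
t 19.32 pos [0.4937 0.1568 0.0568] yaw -38.73 F [ 0.59 -0.08 -2.39] M [-0.042 -0.036  0.01 ] T -0.049 phi -0.682 r 0.1932 gw 0.0147 gf 59.6 j7 -2.77
[ 5.5 26.9 -0.5] [ 0.08 -0.21 -8.94]
[12.6 56.4 -0.4] [  0.1   -0.2  -18.11]
[24.3 84.4 -0.3] [  0.11  -0.19 -27.27]
[ 40.3 110.2  -0.2] [  0.13  -0.18 -36.44]
[ 6.020e+01  1.331e+02 -1.000e-01] [  0.15  -0.17 -45.61]
[ 83.6 152.6  -0. ] [  0.16  -0.16 -54.78]
[ 99.6 162.7   0. ] [  0.17  -0.16 -60.51]
```

```bash
python3 -m handwheel '[[[0.0055,0.027,0],[0,0,-8.9]],[[0.0126,0.0564,0],[0,0,-18.1]],[[0.0243,0.0844,0],[0,0,-27.3]],[[0.0403,0.11,0],[0,0,-36.4]],[[0.06,0.133,0],[0,0,-45.6]],[[0.0836,0.1526,0],[0,0,-54.8]],[[0.1,0.165,0],[0,0,-63.4]],[[0.107,0.167,0],[0,0,-63.4]]]' >/dev/null
python3 -m handwheel '[[[0,0,0],[0,0,0]]]' >/dev/null
python3 -c "from h import *;stat();rows(at(.415,.19,.0573),at(.415,.16,.0573),at(.415,.136,.0573))"
```

```text
t 20.45 pos [ 0.4726 -0.0406  0.0572] yaw 24.40 F [ 0.57 -0.08 -0.86] M [-0.023  0.041 -0.062] T -0.003 phi 0.406 r 0.1904 gw 0.0148 gf 59.7 j7 -1.44
[ 0.4  1.8 -0.1] [ 0.19 -0.03 -0.53]
[30.4  1.5 -0.1] [ 0.19 -0.03 -0.53]
[54.4  1.3 -0.1] [ 0.19 -0.03 -0.53]
```

```bash
python3 -m handwheel '[[[0.008,0.0017,0],[0,0,-0.5]],[[0.016,0.0016,0],[0,0,-0.5]],[[0.024,0.0016,0],[0,0,-0.5]],[[0.03,0.0015,0],[0,0,-0.5]],[[0.03,0.0015,0],[0,0,-0.5]]]' >/dev/null
python3 -c "from h import *;stat()"
python3 -m handwheel '[[[0.006,0,0],[0,0,0]],[[0.012,0,0],[0,0,0]],[[0.012,0,0],[0,0,0]]]' >/dev/null
python3 -c "from h import *;stat();rows(at(.415,.136,.0573))"
```

```text
t 21.07 pos [ 0.4966 -0.0303  0.0561] yaw 25.13 F [-9.86 -3.67  2.66] M [-0.652  1.726  0.064] T -0.060 phi 0.409 r 0.1643 gw 0.0150 gf 60.3 j7 -1.46
t 21.45 pos [ 0.5128 -0.0252  0.0575] yaw 25.01 F [ 5.37 -3.81 -5.2 ] M [-0.964 -0.741 -0.59 ] T 0.257 phi 0.423 r 0.1474 gw 0.0151 gf 59.4 j7 -1.47
[11.4 -1.2  0.2] [ 0.31 -0.12  0.09]
```

```bash
python3 -m handwheel '[[[0.003,0.001,0],[0,0,-0.8]],[[0.008,0.001,0],[0,0,-0.8]],[[0.0115,0.001,0],[0,0,-0.8]],[[0.0115,0.001,0],[0,0,-0.8]]]' >/dev/null
python3 chk.py
python3 -m handwheel '[[[0.0001,-0.0034,0],[0,0,1.4]],[[0.0002,-0.0067,0],[0,0,2.9]],[[0.0004,-0.01,0],[0,0,4.3]],[[0.0007,-0.0134,0],[0,0,5.7]]]' >/dev/null
python3 chk.py && python3 -m handwheel '[[[0,-0.0034,0],[0,0,1.4]],[[0.0002,-0.0067,0],[0,0,2.9]]]' >/dev/null && python3 chk.py &&  python3 -m handwheel '[[[0,-0.0034,0],[0,0,1.4]],[[0.0002,-0.0067,0],[0,0,2.9]]]' >/dev/null && python3 chk.py
```

```text
t 21.95 pos [ 0.5222 -0.0223  0.057 ] yaw 25.77 F [ 1.47 -5.81 -3.62] M [-1.424 -0.203 -0.479] T 0.330 phi 0.433 r 0.1377 gw 0.0152 gf 59.7 j7 -1.46
t 22.45 pos [ 0.5173 -0.0117  0.0571] yaw 19.87 F [  2.83 -11.61  -2.87] M [-2.435 -0.474 -1.019] T 0.615 phi 0.349 r 0.1379 gw 0.0146 gf 60.3 j7 -1.57
t 22.70 pos [ 0.5151 -0.0053  0.057 ] yaw 16.97 F [  2.39 -11.34  -3.49] M [-2.389 -0.33  -1.027] T 0.561 phi 0.300 r 0.1379 gw 0.0149 gf 60.4 j7 -1.63
t 22.95 pos [0.5131 0.0011 0.057 ] yaw 14.07 F [  2.12 -11.52  -2.19] M [-2.426 -0.297 -0.994] T 0.615 phi 0.251 r 0.1379 gw 0.0147 gf 60.4 j7 -1.68
```

```bash
python3 -m handwheel '[[[0,-0.0034,0],[0,0,1.4]],[[0.0002,-0.0067,0],[0,0,2.9]]]' >/dev/null; python3 chk.py && python3 -m handwheel '[[[0,-0.0034,0],[0,0,1.4]],[[0.0002,-0.0067,0],[0,0,2.9]]]' >/dev/null && python3 chk.py &&  python3 -m handwheel '[[[0,-0.0034,0],[0,0,1.4]],[[0.0002,-0.0067,0],[0,0,2.9]]]' >/dev/null && python3 chk.py && python3 -m handwheel '[[[0,-0.0034,0],[0,0,1.4]],[[0.0002,-0.0067,0],[0,0,2.9]]]' >/dev/null && python3 chk.py && python3 -m handwheel '[[[0,-0.0034,0],[0,0,1.4]],[[0.0002,-0.0067,0],[0,0,2.9]]]' >/dev/null && python3 chk.py && python3 -m handwheel '[[[0,-0.0034,0],[0,0,1.4]],[[0.0002,-0.0067,0],[0,0,2.9]]]' >/dev/null && python3 chk.py
```

```text
t 23.20 pos [0.5114 0.0076 0.0569] yaw 11.17 F [  1.76 -12.11  -2.87] M [-2.381 -0.193 -0.949] T 0.734 phi 0.202 r 0.1379 gw 0.0151 gf 60.4 j7 -1.74
t 23.45 pos [0.5101 0.0142 0.0568] yaw 8.27 F [  1.6  -12.7   -2.68] M [-2.505 -0.16  -0.974] T 0.790 phi 0.153 r 0.1379 gw 0.0149 gf 60.6 j7 -1.79
t 23.70 pos [0.5092 0.0204 0.0568] yaw 5.34 F [  0.74 -13.99  -2.34] M [-2.846 -0.099 -1.181] T 0.746 phi 0.108 r 0.1379 gw 0.0147 gf 61.3 j7 -1.85
t 23.95 pos [0.5085 0.0266 0.0567] yaw 2.39 F [  0.43 -16.2   -1.8 ] M [-3.054 -0.01  -1.212] T 1.020 phi 0.063 r 0.1379 gw 0.0149 gf 62.2 j7 -1.91
```

```bash
python3 -m handwheel '[[[0,-0.002,0],[0,0,0.85]],[[0.0001,-0.004,0],[0,0,1.7]]]' >/dev/null; python3 chk.py
```

```text
t 24.20 pos [0.5083 0.0303 0.0566] yaw 0.71 F [  0.79 -15.03  -1.03] M [-3.179 -0.022 -1.267] T 0.809 phi 0.036 r 0.1380 gw 0.0147 gf 62.4 j7 -1.94
```

```bash
for k in 1; do python3 -m handwheel '[[[0,-0.002,0],[0,0,0.85]],[[0.0001,-0.004,0],[0,0,1.7]]]' >/dev/null; python3 chk.py; done; python3 -m handwheel '[[[0,-0.002,0],[0,0,0.85]],[[0.0001,-0.004,0],[0,0,1.7]]]' >/dev/null; python3 chk.py
```

```text
t 24.45 pos [0.5081 0.034  0.0565] yaw -1.01 F [ -1.21 -15.94  -1.62] M [-3.217  0.042 -1.228] T 0.966 phi 0.009 r 0.1379 gw 0.0147 gf 62.6 j7 -1.97
t 24.70 pos [0.5081 0.0378 0.0565] yaw -2.71 F [ -0.74 -16.02  -0.7 ] M [-3.34   0.093 -1.322] T 0.888 phi -0.019 r 0.1379 gw 0.0149 gf 62.7 j7 -2.01
```

```bash
python3 -m handwheel '[[[0,-0.0034,0],[0,0,1.4]],[[0.0002,-0.0067,0],[0,0,2.9]]]' >/dev/null; python3 chk.py
```

```text
t 24.95 pos [0.5083 0.0443 0.0563] yaw -5.64 F [ -0.95 -17.51  -1.8 ] M [-3.472  0.266 -1.223] T 1.196 phi -0.066 r 0.1379 gw 0.0150 gf 62.6 j7 -2.06
```

```bash
python3 -m handwheel '[[[0,0,0],[0,0,0]]]' >/dev/null; python3 chk.py;python3 -m handwheel '[[[0,0,0],[0,0,0]]]' >/dev/null; python3 chk.py;python3 -m handwheel '[[[0,0,0],[0,0,0]]]' >/dev/null; python3 chk.py;python3 -m handwheel '[[[0,0,0],[0,0,0]]]' >/dev/null; python3 chk.py
```

```text
t 25.07 pos [0.5083 0.0446 0.0563] yaw -5.59 F [ -1.19 -16.95  -1.39] M [-3.371  0.22  -1.232] T 1.110 phi -0.068 r 0.1379 gw 0.0145 gf 62.9 j7 -2.06
t 25.20 pos [0.5082 0.0445 0.0563] yaw -5.58 F [ -1.26 -16.48  -0.8 ] M [-3.325  0.213 -1.197] T 1.081 phi -0.067 r 0.1379 gw 0.0144 gf 62.8 j7 -2.06
t 25.32 pos [0.5082 0.0444 0.0563] yaw -5.58 F [ -1.5  -15.46  -1.66] M [-3.328  0.249 -1.218] T 0.922 phi -0.067 r 0.1379 gw 0.0150 gf 62.8 j7 -2.06
t 25.45 pos [0.5082 0.0444 0.0563] yaw -5.58 F [ -1.35 -15.96  -0.98] M [-3.31   0.244 -1.196] T 1.011 phi -0.067 r 0.1379 gw 0.0149 gf 62.7 j7 -2.06
```

```bash
python3 -m handwheel '[[[0,0.004,0],[0,0,-1]],[[0,0.008,0],[0,0,-2]],[[0,0.008,0],[0,0,-2]]]' >/dev/null
python3 chk.py
python3 -m handwheel '[[[-0.015,0,0],[0,0,0]],[[-0.03,0,0],[0,0,0]],[[-0.045,0,0],[0,0,0]],[[-0.065,0,0],[0,0,0]],[[-0.075,0,0],[0,0,0]],[[-0.075,0,0],[0,0,0]]]' >/dev/null
python3 - <<'E'
from h import *
stat();x=(.4909,-.2966,.1576,17.25);p=ctrl.state()['eef_pos'];rows((p[0],p[1],.16,0),x)
E
```

```text
t 25.82 pos [0.5081 0.0393 0.0566] yaw -3.37 F [-0.63 -9.13 -2.63] M [-1.716  0.102 -0.747] T 0.514 phi -0.030 r 0.1379 gw 0.0149 gf 59.9 j7 -2.01
t 26.57 pos [0.4333 0.0466 0.057 ] yaw -3.09 F [ 0.66 -0.1  -1.67] M [-0.059  0.065 -0.019] T -0.004 phi -0.061 r 0.2129 gw 0.0148 gf 59.7 j7 -2.05
[   0.2    0.3 -103. ] [ 0.18 -0.09 -3.09]
[ 76.2 339.9 -99.4] [  0.19  -0.06 -20.34]
```

```bash
python3 -m handwheel '[[[0,0,-0.05],[0,0,0]],[[0,0,-0.1],[0,0,0]],[[0.012,0.055,-0.1],[0,0,-4]],[[0.024,0.11,-0.1],[0,0,-8]],[[0.036,0.165,-0.1],[0,0,-12]],[[0.048,0.22,-0.1],[0,0,-16]],[[0.06,0.275,-0.1],[0,0,-20.3]],[[0.07,0.33,-0.1],[0,0,-20.3]]]' >/dev/null
python3 -m handwheel '[[[0.006,0.01,0],[0,0,0]],[[0.006,0.01,0],[0,0,0]]]' >/dev/null
python3 - <<'E'
from h import *
stat();rows((.4909,-.2966,.0276,17.25))
w=ctrl.capture('wrist')[:,:,::-1];cv2.imwrite('pics/w3.png',w)
o=cv2.resize(w[0:250,200:450],(750,750))
k=np.hstack([cv2.imread('pics/p1.png')[:,:390],cv2.resize(w[0:167,258:388],(390,500),interpolation=2)])
cv2.imwrite('pics/cmp.png',k)
E
```

```text
t 27.82 pos [ 0.4946 -0.2946  0.1576] yaw 17.12 F [-1.02 -0.02 -1.95] M [ 0.05   0.083 -0.007] T -0.343 phi 1.124 r 0.3655 gw 0.0151 gf 59.8 j7 -0.93
[ -4.2   0.4 130. ] [ 0.16 -0.05 -0.13]
```

View pics/cmp.png

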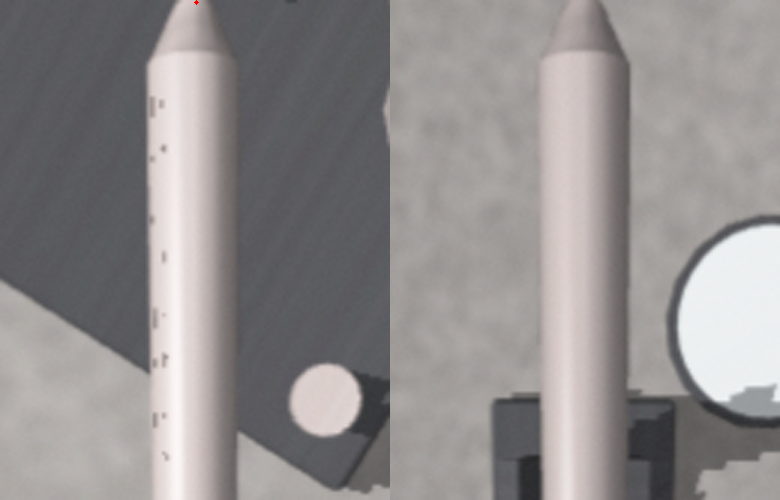

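The side-by-side wrist crops show the tip taper at the same rows, about 0–55 of the crop, before and after turning. The bar has not slipped, and it lines up with the rest notch, so I'm lowering it.

```bash
python3 -m handwheel '[[[-0.004,0.0005,0.03],[0,0,0]],[[-0.004,0.0005,0.06],[0,0,0]],[[-0.004,0.0005,0.09],[0,0,0]],[[-0.004,0.0005,0.1],[0,0,0]],[[-0.004,0.0005,0.1],[0,0,0]],[[-0.004,0.0005,0.1],[0,0,0]]]' >/dev/null
python3 -c "from h import *;stat();rows((.4909,-.2966,.0276,17.25))"
```

```text
t 28.62 pos [ 0.4913 -0.2965  0.0594] yaw 17.19 F [ 0.83  0.07 -1.42] M [-0.002 -0.046 -0.003] T 0.266 phi 1.118 r 0.3685 gw 0.0148 gf 59.7 j7 -0.96
[-0.5 -0.2 31.8] [ 0.28 -0.11 -0.06]
```

```bash
python3 -m handwheel '[[[-0.0005,0,0.012],[0,0,0]],[[-0.0005,0,0.022],[0,0,0]],[[-0.0005,0,0.03],[0,0,0]],[[-0.0005,0,0.0315],[0,0,0]],[[-0.0005,0,0.0315],[0,0,0]]]' >/dev/null
python3 -c "from h import *;stat()"
```

```text
t 29.25 pos [ 0.4897 -0.2967  0.0274] yaw 17.15 F [-5.64  3.13 13.4 ] M [ 0.626  1.003 -0.041] T -2.419 phi 1.114 r 0.3694 gw 0.0145 gf 62.1 j7 -0.97
```

```bash
python3 -m handwheel '[[[0,0,-0.0005],[0,0,0]],[[0,0,-0.0005],[0,0,0]],[[0,0,-0.0005],[0,0,0]],[[0,0,-0.0005],[0,0,0]],[[0,0,-0.0005],[0,0,0]],[[0,0,-0.0005],[0,0,0]]]' 1 >/dev/null
python3 -c "from h import *;stat()"
python3 -m handwheel '[[[0,0,-0.02],[0,0,0]],[[0,0,-0.05],[0,0,0]],[[0,0,-0.09],[0,0,0]],[[0,0,-0.122],[0,0,0]],[[0,0,-0.122],[0,0,0]],[[0,0,-0.122],[0,0,0]]]' >/dev/null
python3 - <<'E'
from h import *
stat();c=ctrl.calibration('wrist');w=ctrl.capture('wrist')[:,:,::-1];cv2.imwrite('pics/w4.png',w)
# compare with first view w1: warp via plane z=.045 homography
c1=dict(np.load('w1.npz'));P=[[.44,-.34,.045],[.6,-.34,.045],[.6,-.24,.045],[.44,-.24,.045]]
H=cv2.getPerspectiveTransform(proj('w',P,c).astype(np.float32),proj('w',P,c1).astype(np.float32))
a=cv2.warpPerspective(w,H,(640,480));b=cv2.imread('pics/w1.png')
g=lambda i:cv2.GaussianBlur(cv2.cvtColor(i,6)[70:320,300:370],(0,0),1).astype(np.float32)
print(cv2.phaseCorrelate(g(b),g(a)),np.abs(g(a)-g(b)).mean())
# bar centroid per row (bright) in both
for n,i in(('before',b),('after',a)):
    m=cv2.cvtColor(i,6)>185
    print(n,[(r,round(float(np.flatnonzero(m[r,305:362]).mean()+305),1) if m[r,305:362].any() else None) for r in(90,110,130,180,220,250,280,310)], [int(v) for v in np.flatnonzero(m[60:330,325:340].any(1))[[0,-1]]+60])
E
```

```text
t 30.00 pos [ 0.4899 -0.2968  0.027 ] yaw 17.15 F [ 1.05 -0.77  0.05] M [ 0.014  0.046 -0.008] T 0.463 phi 1.115 r 0.3694 gw 0.0853 gf 0.0 j7 -0.97
t 30.75 pos [ 0.4894 -0.2963  0.1486] yaw 17.15 F [-0.48 -0.15 -0.76] M [ 0.021  0.025 -0.041] T -0.178 phi 1.113 r 0.3692 gw 0.0858 gf 0.0 j7 -0.92
((0.34381218149260917, -0.131916142797337), 0.9074158515930176) 3.812343
before [(90, None), (110, 332.0), (130, 332.0), (180, 331.0), (220, 323.5), (250, 323.5), (280, 324.0), (310, 328.0)] [94, 315]
after [(90, None), (110, 332.0), (130, 331.5), (180, 331.0), (220, 323.5), (250, 324.0), (280, 326.8), (310, 329.0)] [95, 315]
```

```bash
python3 -c "
from workcell import ctrl;print(ctrl.close_job())"
```

```text
the job is handed in; nothing more can be done
None
```

I tightened the ring in three bar strokes until it squeezed the gasket (about 1.2 N m on the last single, noisy reading while turning; about 1.0 N m held still). I then laid the bar back in its rest within about a pixel of where it started and handed the job in at about 31 s; no verdict came back.

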